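# Locate a machined part and let the sprung hold-down clamp down on it

## Task

On the fixture plate, push the aluminium part along its rests until it sits fully home against the two end stops. Then lift the orange spring-loaded clamp arm, swing it over the blue spot on the part and let it down slowly, keeping hold of it until its tip rests on the spot and never letting it snap down; let go with the part still home and clamped, and leave the standoff, ring gauge and tray alone.

Things in the scene. Friction and masses are not known exactly. Their poses are not given: they have to be found in the camera images.
- plate: Fixed flat aluminium fixture plate, 300 x 300 x 15 mm, with small tapped holes. Origin: centre of its underside, on the table; z up; its x axis points from the robot's side towards the two end stops. Fixed on it: four black rests (22 mm across) with polished, slippery steel tops that carry the part 50 mm above the table, under the part; and two upright end stops (slippery 16 mm steel pins with orange caps, tops 68 mm above the table) 64 mm apart at the part's far (+x) end.
- home (a point): Where part_centre lies when the part is home against both stops, 60 mm above the table; axes those of the plate. The stops touch the part's far end 60 mm along +x from here, at y = -32 and +32 mm. The part is home when its centre is level with this point in x and it is square to the plate; its y need not be exact to better than several mm.
- part_centre (a point): Centre (half-way up) of the loose aluminium part, 120 (x) x 100 (y) x 20 mm, 0.5 kg, lying on the rests, top 70 mm above the table, up to 3.5 degrees askew, 13 to 28 mm short of the stops. Pushed at the middle of its near (-x) end it slides (1 to 3 N) along +x (fingertips may reach below its near end, which overhangs the rests); a corner off its stop comes home by pressing the near end on that side.
- pad (a point): Centre of the blue spot, 26 mm across, on the top face of the part: 15 mm to -x and 28 mm to +y of the part's centre. The clamp tip goes here. Only when the part is home does the spot lie under the tip's circle.
- clamp_axis (a point): Point on the clamp's vertical axis, 71 mm above the table (mid-height of the parked arm). The clamp post is fixed on the plate to the +y side of the part; a 9 mm steel rod sticks up through the arm's hub to 125 mm above the table. The arm turns about this axis and slides up and down along it; it stays level.
- clamp_knob (a point): Centre of the upright black round grip knob, 18 mm across and 36 mm tall (18 mm above and below this point), standing on the top of the orange arm 60 mm out from the axis. Take it between the fingers from above to lift and swing the arm. The arm is a bar 16 mm wide, 12 mm thick and about 100 mm long; the knob is rigid with it, so it turns as the arm swings.
- clamp_tip (a point): Centre of the lower face of the black square tip foot (14 x 14 mm) under the outer end of the arm, 95 mm out from the axis on the same line as the knob, which stands 35 mm nearer the axis; the knob's centre is 40 mm higher than this face.
- clamp_lift (a joint): Height of the clamp arm above its lowest position, m, 0 to 0.035. A spring and the arm's weight pull it down with about 5.5 N at 0, rising to about 8 N at the top; let go, it snaps down. At 0 (parked) the tip's lower face is 55 mm above the table, below the part's top, so the arm must be raised more than 15 mm to pass over the part; resting on the part it reads 0.013 to 0.015.
- clamp_swing (a joint): Swing of the clamp arm about its vertical axis, rad, positive anticlockwise from above; stays where left (light friction). At 0 the arm points along the clamp post's own -y. It starts between -1.85 and -1.15, swung away from the part towards the robot; the blue spot is reached by turning anticlockwise by roughly 0.7 to 1.65 rad.
- standoff_mid (a point): Bystander: centre of a spare black standoff, 26 mm across and 42 mm tall, standing loose near the far right corner of the plate.
- ring_mid (a point): Bystander: centre of a steel ring gauge, 64 mm across and 18 mm high, lying on the table to the left.
- tray_mid (a point): Bystander: centre of an orange open tray, 120 x 90 x 30 mm, on the table to the right.
Things that resemble listed ones, but are neither listed nor needed, are in the scene too. There is more than one size of the part that bears part_centre; the job needs the largest.

How it is judged:
On the way, in this order (a step that is already met when the one before it is completed fails the run):
1. the part is home against both stops, before the clamp is over it (x of part_centre in the frame of home between -0.004 and 0.004 m and angle between the x axis of plate and the x axis of part_centre, either way round below 0.03 rad and z of part_centre in the frame of home between -0.003 and 0.003 m and horizontal distance between clamp_tip and pad above 0.02 m), for 0.1 s.
2. the clamp arm is held up over the part near the blue spot (value of joint clamp_lift above 0.0165 m and horizontal distance between clamp_tip and pad below 0.02 m), for 0.05 s.
3. the clamp tip has been let down onto the part at the blue spot with the robot still holding the arm (value of joint clamp_lift between 0.011 and 0.0165 m and horizontal distance between clamp_tip and pad below 0.013 m and contact force between the fingers and clamp_swing above 0.5 N), for 0.05 s.
At the end, for the whole second after the job is handed in: The part lies flat on its rests, home against the stops (centre within 4 mm of home along the plate's x, square within 0.03 rad), the clamp tip rests on it within 11 mm of the blue spot's centre and presses with its spring (over 2 N), all at rest (x of part_centre in the frame of home between -0.004 and 0.004 m and angle between the x axis of plate and the x axis of part_centre, either way round below 0.03 rad and z of part_centre in the frame of home between -0.003 and 0.003 m and horizontal distance between clamp_tip and pad below 0.011 m and value of joint clamp_lift between 0.011 and 0.0175 m and contact force between clamp_swing and part above 2 N and linear speed of part below 0.01 m/s and velocity of joint clamp_lift between -0.01 and 0.01 m/s); the robot touches nothing.
It fails at once if the clamp arm snaps down (falls faster than 0.25 m/s) (velocity of joint clamp_lift below -0.25 m/s).
It fails at once if the part is tipped by more than 0.15 rad (angle between part_centre's own z axis and vertical above 0.15 rad).
It fails at once if the standoff is disturbed (moved more than 20 mm) (distance of standoff_mid from where it was at the start of the episode above 0.02 m).
It fails at once if the ring gauge is disturbed (moved more than 20 mm) (distance of ring_mid from where it was at the start of the episode above 0.02 m).
It fails at once if the tray is disturbed (moved more than 20 mm) (distance of tray_mid from where it was at the start of the episode above 0.02 m).
It also fails if it takes over 58 s, if anything falls off the work surface, if the arm or the gripper's body presses on something with over 40 N, if the wrist force passes 120 N, or if a joint passes its speed limit or range.

## Robot

A 7-joint arm with a two-finger parallel gripper is mounted at the origin on the work surface. World frame = base frame: x ahead of the robot, y to its left, z up, the work surface at z = 0. Lengths are in m, angles in rad, forces in N, time in s.
With the tool pointing down it reaches from about 0.425 to 0.95 m from the base axis. Payload 4.7 kg.
Tool frame: the origin (TCP) lies between the finger pads; the fingertips stand 25 mm ahead of it and the grasp point (between the pads) lies 6 mm ahead of it; x points along the fingers, z is the direction in which the jaws open and shut, and the axes are right-handed (so a half turn about x gives the same grasp; the last joint's range is limited). The gripper opens to 85 mm and grips with 20 to 120 N. Pads are 22 mm wide; open, the fingers measure 114 mm over their backs; the gripper's body (76 mm by 85 mm) begins 54 mm behind the grasp point. The pads swing forward as they close: fully open they stand 13 mm farther back than shut.
Start: joints at [-1.195, 0.469, -0.049, 1.532, 0.024, 1.141, -0.082], TCP at [0.266, 0.62, 0.256] pointing down, gripper open.
Joint ranges: [-2.59, 2.59], [-0.33, 1.99], [-1.39, 1.29], [0.1, 2.45], [-1.04, 4.18], [0.21, 1.99], [-2.66, 2.66]. Speed limits (rad/s): [2.57, 2.57, 3.14, 3.14, 3.14, 3.14, 3.14].

## Interface

Orientations are given as a 3x3 rotation matrix whose columns are the frame's x, y, z axes.
In Python, from rig import * gives the robot as it stands. Calls block until the motion is done:
- movep(position, orientation): joint-space move of the TCP to a pose.
- move_l(position, attitude=None, feed=0.15, until_force=None): straight line of the TCP; attitude=None keeps the orientation; feed is the mean speed in m/s. With until_force (N) it stops when the force on the tool has changed by that much, and returns True; else False.
- move_joints(angles): joint-space move.
- command_gripper(opening, newtons=None): finger opening in m; newtons is the grip in N (None keeps the last); returns when the fingers have stopped.
- sleep(seconds).
- inverse_kinematics(position, orientation): joint angles nearest the present ones, or None.
- sense(): the state.
- camera(name): name is "side" or "top" or "wrist"; returns (picture, depth): 480x640x3 uint8, red, green, blue; 480x640 float32, m along the optical axis (not along the pixel's ray), 0 where there is no reading.
- camera_params(name): a dict with "K" (3x3 intrinsics, pixels), "dist" ([k1, k2, p1, p2, k3] as OpenCV has them; the pictures are not rectified), "position" and "rotation" of the camera in the world; the wrist camera has in their place "tool_from_camera" (4x4, takes a point from camera to tool coordinates, whose origin is the TCP and whose axes are the tool frame's). Camera axes: x right, y down, z forward; pixel columns grow to the right and rows downward; lengths in m; the calibration is good to about 2 mm. A picture is of the moment at which its call begins: read the wrist's pose just before it. camera_params takes no time and is no camera call.
A pose or a line that the arm cannot do raises Unreachable and nothing moves.
- finish_job(): hands the job in, once; it reports no verdict.
The state is a dict: "time_s": time; "joint_pos": joint angles; "qd": joint speeds; "joint_efforts": joint torques, N m; "position": TCP position; "tcp_rot": TCP orientation; "wrist_force": force on the tool from outside, world axes, zero at the start; "ft_torque": the same for the moment, N m; "finger_gap": finger opening in m.
Only numpy, scipy, OpenCV 4.12 (cv2) and the standard library are available. Lean on these libraries where they do the work, as an engineer would, in place of code of your own. Each camera call takes 0.05 s, during which the arm holds its last target.

## Working session

There is one attempt and no reset: what is moved stays moved. The work goes in short steps, each a Python script; the robot and the scene stay as the last script left them, time stands still between calls to the robot, and variables do not carry over. Pictures are saved under pics/ and viewed, and the job is handed in when it is done.

```bash
ls; mkdir -p pics
python3 - <<'E'
from rig import *
import cv2
s=sense(); print(s['time_s'],s['position'],s['finger_gap'])
for n in ['top','side','wrist']:
    im,d=camera(n); cv2.imwrite(f'pics/{n}0.png',im[:,:,::-1]); 
    import numpy as np; np.save(f'pics/{n}0d.npy',d)
    p=camera_params(n); print(n,{k:np.round(v,4).tolist() for k,v in p.items() if not isinstance(v,str)})
E
```

```text
pics
0.0 [0.26562264 0.61994874 0.2552605 ] 0.08545437471028804
top {'K': [[571.4592, 0.0, 317.1955], [0.0, 571.4592, 239.1297], [0.0, 0.0, 1.0]], 'dist': [-0.0869, 0.0, 0.0, 0.0, 0.0], 'position': [0.4213, -0.0045, 1.21], 'rotation': [[-0.0083, -0.9943, 0.1058], [-0.9997, 0.0056, -0.0251], [0.0244, -0.106, -0.9941]]}
side {'K': [[473.8984, 0.0, 314.4401], [0.0, 473.8984, 243.4532], [0.0, 0.0, 1.0]], 'dist': [0.006, 0.0, 0.0, 0.0, 0.0], 'position': [0.254, -0.6415, 0.7224], 'rotation': [[0.901, -0.2932, 0.3199], [-0.4338, -0.5973, 0.6746], [-0.0067, -0.7465, -0.6653]]}
wrist {'K': [[339.0759, 0.0, 321.7065], [0.0, 339.0759, 239.5173], [0.0, 0.0, 1.0]], 'dist': [-0.0395, 0.0, 0.0, 0.0, 0.0], 'tool_from_camera': [[0.0004, -0.3016, 0.9534, -0.1181], [0.0002, -0.9534, -0.3016, 0.0774], [1.0, 0.0003, -0.0003, 0.0003], [0.0, 0.0, 0.0, 1.0]]}
```

View pics/top0.png

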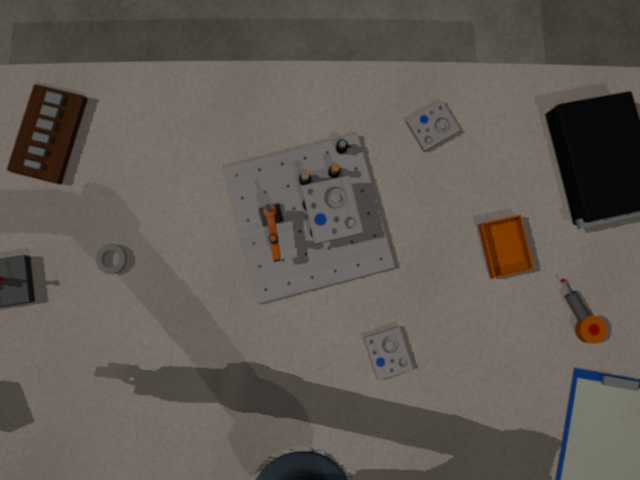

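View pics/side0.png

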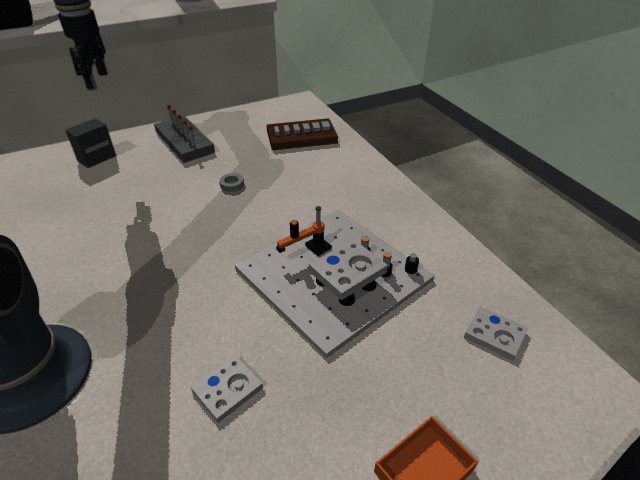

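View pics/wrist0.png

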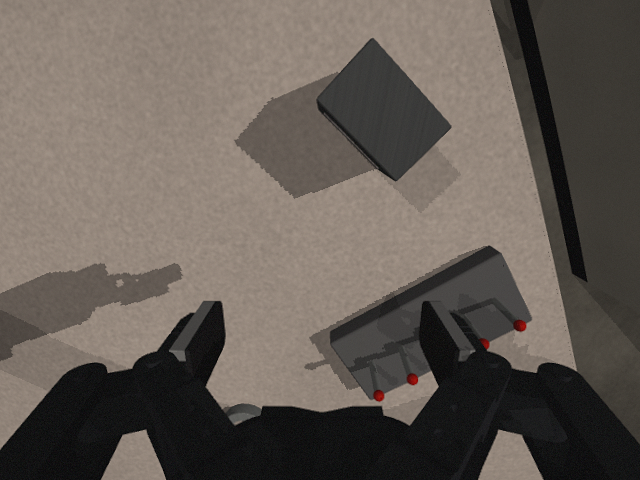

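Top view: three look-alike parts, at (330,210) on the plate's rests, (388,352) and (433,126) flat on the table. The one at (330,210) fits, since it lies on the rests at the stops and is the largest. The orange arm runs from its hub at (270,212) to its tip at (277,258), with the knob at (273,239). The side view agrees. I'll confirm with a crop and first estimates.

```bash
cat > h.py <<'E'
import numpy as np, cv2
from rig import *
def ray(n,uv,par=None,pose=None):
    p=par or camera_params(n)
    uv=np.array(uv,float).reshape(-1,1,2)
    x=cv2.undistortPoints(uv,np.array(p['K']),np.array(p['dist'])).reshape(-1,2)
    d=np.c_[x,np.ones(len(x))]
    if pose is None: R=np.array(p['rotation']);o=np.array(p['position'])
    else:
        T=np.array(p['tool_from_camera']);Rt=np.array(pose[1])
        R=Rt@T[:3,:3]; o=np.array(pose[0])+Rt@T[:3,3]
    return o,d@R.T
def onz(n,uv,z,pose=None):
    o,d=ray(n,uv,pose=pose); return o+d*((z-o[2])/d[:,2])[:,None]
def tri(obs): # list of (o,d)
    A=np.zeros((3,3));b=np.zeros(3);L=[]
    for o,d in obs:
        d=d/np.linalg.norm(d);P=np.eye(3)-np.outer(d,d);A+=P;b+=P@o;L.append((o,P))
    x=np.linalg.solve(A,b); return x,[np.linalg.norm(P@(x-o)) for o,P in L]
E
python3 - <<'E'
from h import *
im=cv2.imread('pics/top0.png'); sd=cv2.imread('pics/side0.png')
a=cv2.resize(im[120:310,210:410],(800//2,380),interpolation=cv2.INTER_CUBIC)
b=cv2.resize(sd[195:365,225:445],(400,309),interpolation=cv2.INTER_CUBIC)
c=np.zeros((380,800,3),np.uint8);c[:,:400]=a;c[:309,400:]=b
cv2.imwrite('pics/crop0.png',c)
def blobs(im,lo,hi,amin):
    h=cv2.cvtColor(im,cv2.COLOR_BGR2HSV);m=cv2.inRange(h,lo,hi)
    n,l,st,c=cv2.connectedComponentsWithStats(m)
    return [(np.round(c[i],1).tolist(),int(st[i,4])) for i in range(1,n) if st[i,4]>=amin]
for n,I in(('top',im),('side',sd)):
    print(n,'blue',blobs(I,(100,120,60),(130,255,255),30)[:6]); print('orange',blobs(I,(3,120,60),(20,255,255),8))
bt=[q for q in blobs(im,(100,120,60),(130,255,255),30)]
for q in bt: print(q,onz('top',q[0],.07).round(4))
print('plate corners',onz('top',[(222,165),(356,133),(398,268),(262,303)],.015).round(4))
E
```

```text
top blue [([423.6, 118.8], 49), ([320.0, 218.9], 104), ([380.1, 361.5], 56), ([578.1, 406.3], 741)]
orange [([334.7, 167.4], 58), ([305.0, 172.7], 9), ([270.9, 222.2], 291), ([505.4, 246.4], 2557), ([275.1, 251.4], 126), ([590.9, 329.3], 657)]
side blue [([332.7, 259.7], 87), ([494.2, 319.2], 66), ([213.0, 380.5], 90)]
orange [([293.6, 222.3], 21), ([301.4, 234.7], 379), ([364.4, 240.5], 16), ([387.0, 256.0], 20), ([426.5, 456.2], 4112)]
([423.6, 118.8], 49) [[ 0.7928 -0.2565  0.07  ]]
([320.0, 218.9], 104) [[ 0.5836 -0.0393  0.07  ]]
([380.1, 361.5], 56) [[ 0.2987 -0.1557  0.07  ]]
([578.1, 406.3], 741) [[ 0.1999 -0.558   0.07  ]]
plate corners [[ 0.7087  0.167   0.015 ]
 [ 0.7783 -0.1204  0.015 ]
 [ 0.4865 -0.2043  0.015 ]
 [ 0.4157  0.0811  0.015 ]]
```

View pics/crop0.png

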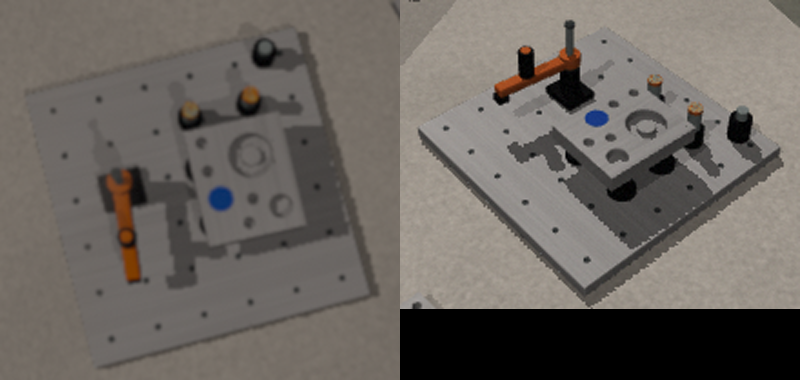

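The crop confirms it: the large part with the blue spot at top (320,219) sits above the plate on rests, in front of the two orange-capped pins, with the clamp to its left. Next I'll take two wrist views for precise heights.

```bash
cat >> h.py <<'E'
def down(phi): # tool x down, z(jaw) at world angle phi
    x=np.array([0,0,-1.]);z=np.array([np.cos(phi),np.sin(phi),0]);return np.c_[x,np.cross(z,x),z]
def shot(tag):
    s=sense();im,d=camera('wrist');im=im[:,:,::-1].copy();cv2.imwrite(f'pics/{tag}.png',im)
    np.savez(f'pics/{tag}.npz',p=s['position'],R=s['tcp_rot'],d=d);print(tag,'t',s['time_s']+.05,np.round(s['position'],3));return im
E
python3 - <<'E'
from h import *
s=sense(); print(np.round(s['tcp_rot'],2))
for phi in np.radians([-164,-120,-74,-45,-10,16,60,106,150]):
    q=inverse_kinematics([.52,0,.3],down(phi)); print(round(np.degrees(phi)),None if q is None else np.round(q,2), np.round(down(phi)[:,1],2))
E
```

```text
[[-0.   -0.92  0.39]
 [-0.    0.39  0.92]
 [-1.   -0.   -0.  ]]
-164 [-0.99  0.29  1.12  1.88 -0.28  1.15 -2.62] [ 0.28 -0.96  0.  ]
-120 [-0.99  0.29  1.12  1.88 -0.28  1.15 -1.85] [ 0.87 -0.5   0.  ]
-74 [-0.69  0.2   0.71  1.87 -0.14  1.12 -1.21] [0.96 0.28 0.  ]
-45 [-0.62  0.19  0.64  1.87 -0.12  1.12 -0.73] [0.71 0.71 0.  ]
-10 [-0.57  0.18  0.57  1.87 -0.11  1.12 -0.13] [0.17 0.98 0.  ]
16 [-0.53  0.18  0.53  1.87 -0.1   1.12  0.31] [-0.28  0.96  0.  ]
60 [-0.47  0.18  0.45  1.86 -0.09  1.12  1.06] [-0.87  0.5   0.  ]
106 [-0.38  0.17  0.35  1.86 -0.07  1.12  1.84] [-0.96 -0.28 -0.  ]
150 [-0.26  0.17  0.21  1.85 -0.04  1.12  2.58] [-0.5  -0.87 -0.  ]
```

Run:
```python
from h import *
R=down(np.radians(106))
movep([.66,-.03,.30],R); shot('w1')
movep([.63,.07,.33],R); shot('w2')
```

```text
w1 t 2.8916999999999997 [ 0.66  -0.029  0.3  ]
w2 t 3.4499999999999997 [0.63  0.072 0.33 ]
```

View pics/w1.png

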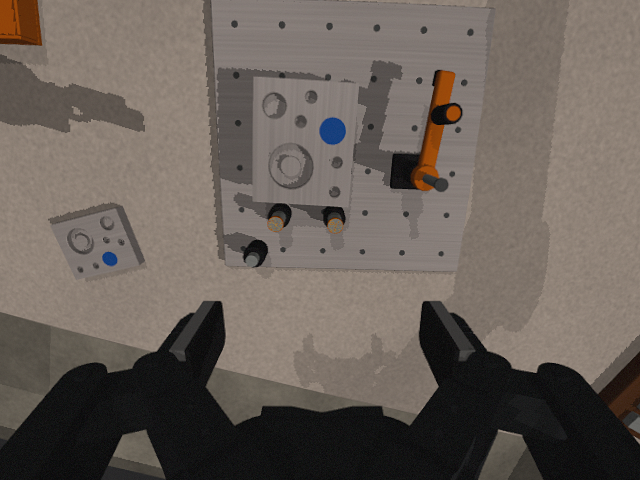

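View pics/w2.png

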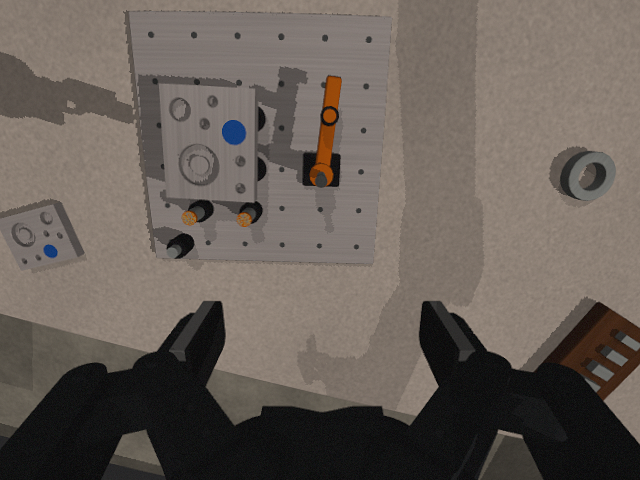

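Both views show the part (w1 corners about (253,77),(358,82),(352,208),(253,204)), blue spot (332,131), stop caps (276,223),(335,226), rod top (440,184), knob (447,113). I'll enlarge to pick the pixels.

Run:
```python
import cv2
a=cv2.imread('pics/w1.png')[60:250,230:480]; b=cv2.imread('pics/w2.png')[60:250,130:380]
for i,x in((1,a),(2,b)): cv2.imwrite(f'pics/z{i}.png',cv2.resize(x,None,fx=3.2,fy=3.1579,interpolation=cv2.INTER_CUBIC)[:600,:800])
```

```text
(no output)
```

View pics/z1.png

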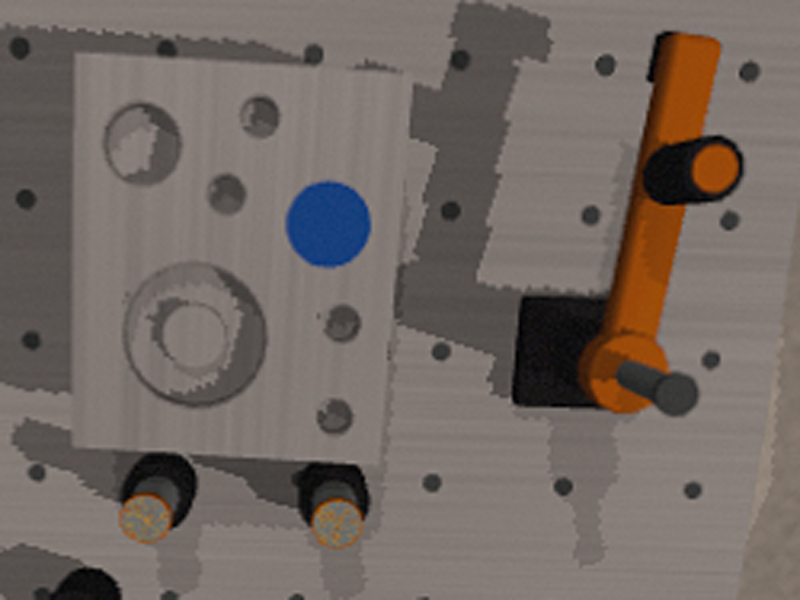

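View pics/z2.png

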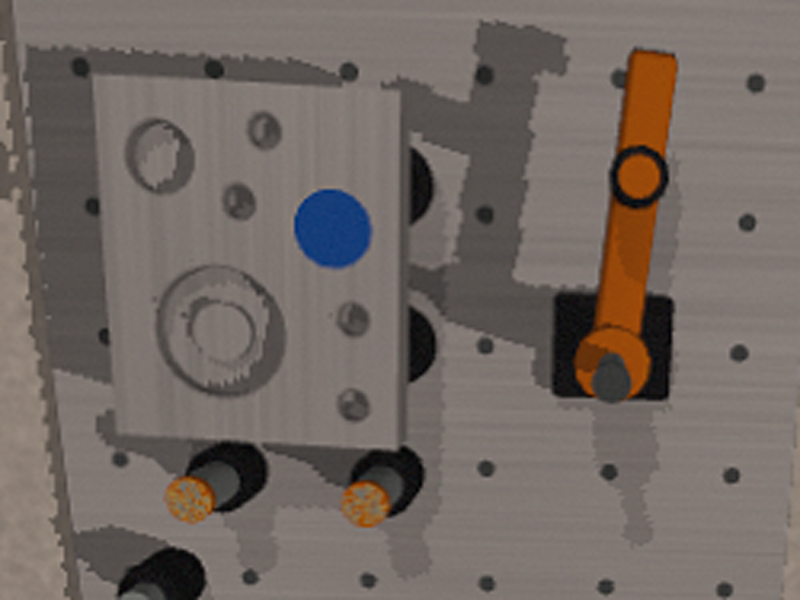

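```bash
cat > m.py <<'E'
from h import *
W={t:np.load(f'pics/{t}.npz') for t in('w1','w2')}
off={'w1':(230,60),'w2':(130,60)}
def px(t,z): return ((z[0]+.5)/3.2-.5+off[t][0],(z[1]+.5)/3.1579-.5+off[t][1])
pts=dict(nR=((75,53),(93,76)),nL=((411,70),(403,92)),fL=((384,465),(399,449)),fR=((72,447),(117,433)),
 stopR=((146,519),(189,500)),stopL=((338,523),(366,503)),knobtop=((717,167),(639,176)),rodtop=((676,395),(611,383)),blue=((329,224),(333,229)),armend=((694,37),(655,52)))
Z=dict(nR=.07,nL=.07,fL=.07,fR=.07,stopR=.068,stopL=.068,knobtop=.113,rodtop=.125,blue=.07,armend=.077)
P={}
for k,(a,b) in pts.items():
    o=[];pl=[]
    for t,z in(('w1',a),('w2',b)):
        q=px(t,z);w=(W[t]['p'],W[t]['R']);oo,d=ray('wrist',[q],pose=w);o.append((oo,d[0]));pl.append(onz('wrist',[q],Z[k],pose=w)[0])
    x,r=tri(o);P[k]=(pl[0]+pl[1])/2
    print(k,x.round(4),'res',round(max(r)*1e3,1),'mm | planes',pl[0][:2].round(4),pl[1][:2].round(4))
c2=onz('wrist',[(127,12),(390,17),(373,264),(153,252)],.015,pose=(W['w2']['p'],W['w2']['R']))
print('plate w2',c2.round(4).tolist(),[np.linalg.norm(c2[i]-c2[i-1]).round(4) for i in range(4)])
for a,b in((0,3),(1,2)): d=c2[b]-c2[a];print('x yaw',np.degrees(np.arctan2(d[1],d[0])))
for a,b in((0,1),): d=c2[b]-c2[a];print('y yaw',np.degrees(np.arctan2(-d[0],d[1])))
E
python3 m.py
python3 - <<'E'
import cv2
a=cv2.imread('pics/w2.png')[0:280,110:410];cv2.imwrite('pics/z3.png',cv2.resize(a,None,fx=2.14,fy=2.14,interpolation=cv2.INTER_CUBIC))
E
```

```text
nR [ 0.5547 -0.1259  0.0705] res 0.2 mm | planes [ 0.5545 -0.1261] [ 0.5549 -0.126 ]
nL [ 0.5316 -0.0289  0.0646] res 0.8 mm | planes [ 0.5317 -0.0295] [ 0.5326 -0.0275]
fL [ 0.6483 -0.0015  0.0734] res 0.2 mm | planes [ 0.649 -0.001] [ 0.6489 -0.002 ]
fR [ 0.6716 -0.1006  0.0685] res 0.2 mm | planes [ 0.6714 -0.1003] [ 0.671 -0.1  ]
stopR [ 0.6889 -0.0714  0.0688] res 0.0 mm | planes [ 0.6892 -0.0714] [ 0.6891 -0.0716]
stopL [ 0.6727 -0.0094  0.0673] res 0.2 mm | planes [ 0.6727 -0.0095] [ 0.6723 -0.0094]
knobtop [0.5387 0.0528 0.1156] res 0.2 mm | planes [0.5381 0.0537] [0.5388 0.0529]
rodtop [0.5983 0.0616 0.1245] res 0.0 mm | planes [0.5983 0.0615] [0.5982 0.0616]
blue [ 0.581  -0.0401  0.0709] res 0.1 mm | planes [ 0.5809 -0.0401] [ 0.5812 -0.0403]
armend [0.499  0.0474 0.0711] res 0.3 mm | planes [0.5008 0.0458] [0.4996 0.0473]
plate w2 [[0.4886, -0.1995, 0.015], [0.4131, 0.0892, 0.015], [0.7017, 0.1661, 0.015], [0.7691, -0.1285, 0.015]] [np.float64(0.2894), np.float64(0.2984), np.float64(0.2987), np.float64(0.3022)]
x yaw 14.21015788675102
x yaw 14.916789377484562
y yaw 14.651897155325797
```

View pics/z3.png

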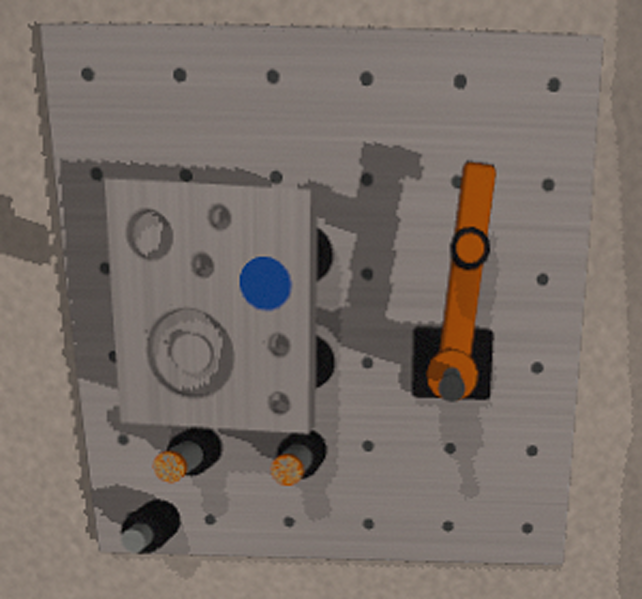

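Measured heights match the text to within about 1 mm (2–6 mm at poorly defined edges). Plate yaw comes out at 14.9°, and the part at 12.75° is 2.15° askew and 14.5 mm short of home. The blue spot predicted from the part's corners agrees with the measured one to 0.1 mm. Now the push.

```bash
cat >> h.py <<'E'
YAW=np.radians(14.9); HOME=np.array([.6151,-.0580]); AX=np.array([.5983,.0616])
RP=np.array([[np.cos(YAW),-np.sin(YAW)],[np.sin(YAW),np.cos(YAW)]])
def pl(x,y,z): return np.r_[HOME+RP@[x,y],z]
def inpl(p): return RP.T@(np.array(p)[:2]-HOME)
E
python3 - <<'E'
from h import *
R=down(YAW+np.pi/2)
command_gripper(0,30)
movep(pl(-.11,-.008,.16),R)
move_l(pl(-.11,-.008,.083),feed=.1)
s=sense();print(s['time_s'],s['wrist_force'],s['finger_gap'])
print(move_l(pl(-.064,-.008,.083),feed=.025,until_force=7))
s=sense();print(s['time_s'],inpl(s['position']),RP.T@np.array(s['wrist_force'])[:2],s['wrist_force'][2])
shot('p1')
E
```

```text
6.1667 [-0.70221347  0.20442185 -0.14665351] -0.00042536462279884116
True
7.6167 [-0.07100473 -0.0077882 ] [-0.5848095   0.72905805] -0.12649361585152585
p1 t 7.6667 [ 0.548 -0.084  0.082]
```

View pics/p1.png

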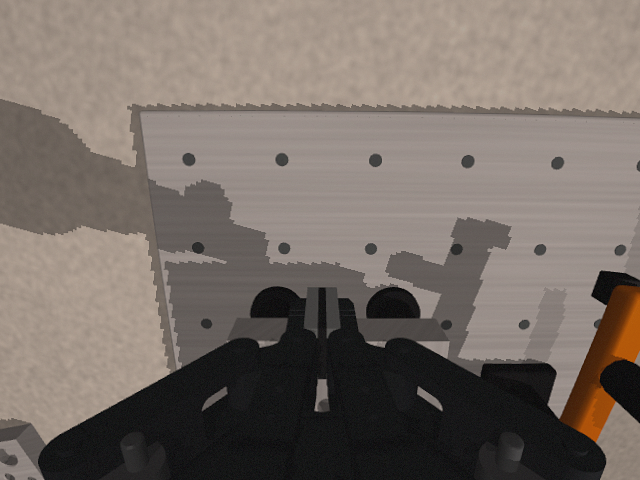

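It stopped at the predicted contact (TCP x = -71.0 mm in the home frame). The picture shows the fingers at (322,320) against the near end. I'll back off and check.

Run:
```python
from h import *
R=down(np.radians(106))
move_l(pl(-.10,-.008,.083),feed=.1); move_l(pl(-.10,-.008,.20),feed=.25)
movep([.63,.02,.28],R); im=shot('w3')
cv2.imwrite('pics/z4.png',cv2.resize(im[20:290,120:420],None,fx=2.6,fy=2.2,interpolation=cv2.INTER_CUBIC))
```

```text
w3 t 9.5 [0.629 0.018 0.278]
```

View pics/z4.png

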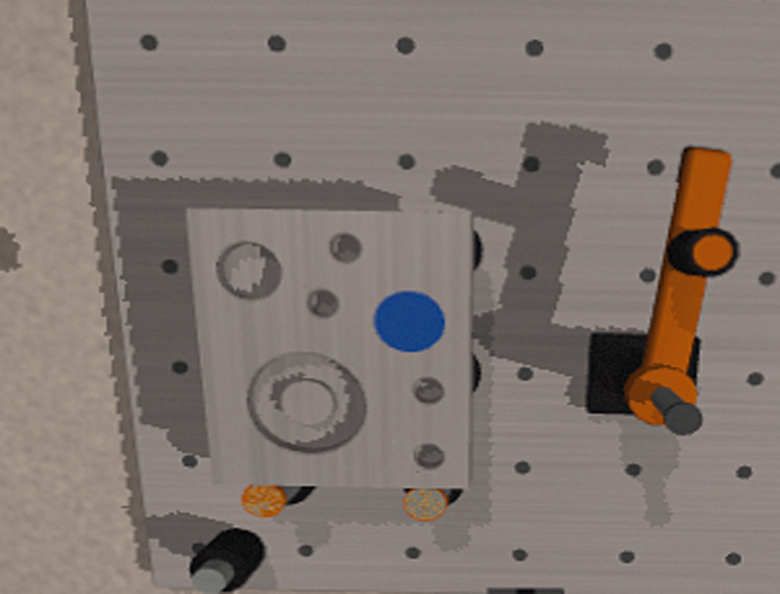

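Run:
```python
from h import *
W=np.load('pics/w3.npz');pose=(W['p'],W['R'])
f=lambda z,h:onz('wrist',[((a+.5)/2.6-.5+120,(b+.5)/2.2-.5+20) for a,b in z],h,pose)
c=f([(187,209),(472,212),(469,488),(213,484)],.07)
yw=lambda d:np.degrees(np.arctan2(-d[0],d[1])).round(2)
print('near yaw',yw(c[1]-c[0]),'far',yw(c[2]-c[3]))
for a,b in((0,3),(1,2)): d=c[b]-c[a];print('side yaw',np.degrees(np.arctan2(d[1],d[0])).round(2))
print('centre in home',inpl(c.mean(0)).round(4))
h=f([(149,42),(277,43),(405,45),(534,47),(664,51)],.015);print('holes yaw',yw(h[-1]-h[0]),h.round(4).tolist())
h=f([(159,158),(282,159),(406,161),(531,164),(655,167)],.015);print('holes yaw',yw(h[-1]-h[0]))
s=f([(263,498),(425,502)],.068);print('stops',s.round(4),yw(s[1]-s[0]),inpl(s[0]),inpl(s[1]))
print('blue',f([(409,321)],.07),'knob',f([(714,252)],.113),'rod',f([(683,418)],.125))
```

```text
near yaw 14.89 far 14.83
side yaw 14.58
side yaw 14.39
centre in home [ 0.0002 -0.0002]
holes yaw 14.5 [[0.5043, -0.1693, 0.015], [0.4917, -0.1206, 0.015], [0.4793, -0.0724, 0.015], [0.4665, -0.024, 0.015], [0.4541, 0.0249, 0.015]]
holes yaw 14.52
stops [[ 0.6882 -0.0717  0.068 ]
 [ 0.6725 -0.0098  0.068 ]] 14.19 [ 0.06708541 -0.03200903] [0.06787254 0.03185752]
blue [[ 0.59366148 -0.03525467  0.07      ]] knob [[0.5385905  0.05356853 0.113     ]] rod [[0.5978731  0.06147995 0.125     ]]
```

The part is home: centre within 0.2 mm in x, yaw 14.7° against the plate's hole rows at 14.5°. Clamp geometry checks out too: knob radius is 60.1 mm, the spot is 97 mm from the axis, and the swing needed is 1.39 rad. Now I'll check reach, then grasp and lift.

```bash
cat >> h.py <<'E'
AX=np.array([.598,.0615]); A0=np.arctan2(.0534-.0615,.5386-.598); PADW=np.array([.5937,-.0353]); A1=np.arctan2(*(PADW-AX)[::-1])
def kn(a,z): return np.r_[AX+.060*np.array([np.cos(a),np.sin(a)]),z], down(a+np.pi/2)
ZG=.105
E
python3 - <<'E'
from h import *
print(np.degrees([A0,A1]))
for a in np.linspace(A0,A1,6):
    q=inverse_kinematics(*kn(a,ZG+.024)); print(None if q is None else np.round(q,2))
command_gripper(.05,60)
p,R=kn(A0,.19); movep(p,R); move_l(kn(A0,ZG)[0],feed=.08)
s=sense();print(s['time_s'],np.round(s['position'],4),np.round(s['wrist_force'],2)); shot('g1')
command_gripper(0.0,60)
s=sense();print(s['time_s'],s['finger_gap'],np.round(s['wrist_force'],2),np.round(s['position'],4))
shot('g2')
E
```

```text
[-172.23483398  -92.54349164]
[-0.96  0.66  1.11  2.02 -0.75  0.94 -0.89]
[-0.79  0.54  0.87  2.   -0.55  0.85 -0.77]
[-0.72  0.53  0.8   1.98 -0.51  0.84 -0.51]
[-0.65  0.53  0.75  1.96 -0.48  0.84 -0.24]
[-0.59  0.54  0.69  1.92 -0.45  0.85  0.01]
[-0.53  0.54  0.62  1.88 -0.41  0.85  0.26]
13.6917 [0.539  0.0533 0.1055] [ 0.56 -0.21 -0.16]
g1 t 13.741700000000002 [0.539 0.053 0.105]
14.1417 0.01624836524665521 [-0.36  0.04  3.23] [0.5386 0.0534 0.1053]
g2 t 14.1917 [0.539 0.053 0.105]
```

View pics/g2.png

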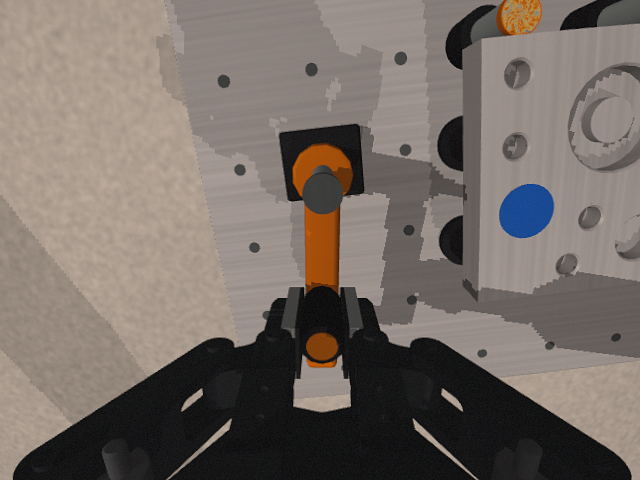

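The knob is between the pads (cap at (321,346), gap 16 mm) and the jaws lie across the arm. Lifting.

Run:
```python
from h import *
z0=sense()['position'][2]
for dz in (.008,.016,.024):
    move_l(kn(A0,z0+dz)[0],feed=.03); s=sense();print(s['time_s'],np.round(s['position'],4),np.round(s['wrist_force'],2),s['finger_gap'])
open('z0','w').write(str(z0)); shot('l1')
```

```text
14.6167 [0.5388 0.0534 0.1132] [ 3.31  0.14 -5.78] 0.016561985851872872
15.0333 [0.5388 0.0535 0.1214] [ 3.58  0.55 -6.82] 0.016257217033201782
15.45 [0.5388 0.0535 0.1292] [ 4.78 -0.01 -7.04] 0.01627231474138301
l1 t 15.5 [0.539 0.053 0.129]
```

View pics/l1.png

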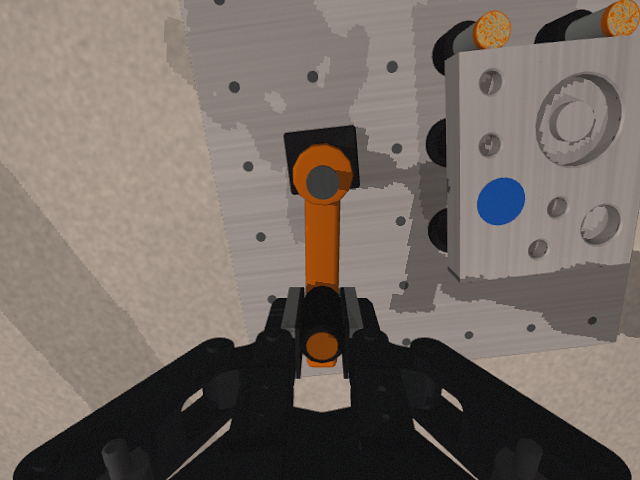

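The arm is lifted: the wrist force shows 7 N of load, the knob has not moved in the grip, and the rod now shows shorter above the hub. Swinging along the arc.

Run:
```python
from h import *
z=float(open('z0').read())+.024
for i,a in enumerate(np.linspace(A0,A1,15)[1:]):
    p,R=kn(a,z); move_l(p,R,feed=.04)
    s=sense()
    if i%3==1 or np.abs(s['wrist_force'][:2]).max()>15: print(round(s['time_s'],2),np.degrees(a).round(0),np.round(s['position']-p,4),np.round(s['wrist_force'],1),round(s['finger_gap'],4))
    if np.linalg.norm(s['wrist_force'])>30: print('STOP');break
print(np.round(s['joint_pos'],2)); shot('s1')
im,_=camera('side');cv2.imwrite('pics/s1side.png',cv2.resize(im[170:350,220:460,::-1],None,fx=3,fy=3,interpolation=cv2.INTER_CUBIC))
```

```text
16.1 -161.0 [ 0.0002 -0.     -0.0001] [ 5.2 -0.9 -7.3] 0.0164
17.0 -144.0 [ 0.0001  0.0001 -0.0001] [ 5.6  0.6 -7.4] 0.0163
17.9 -127.0 [-0.0002  0.0002 -0.0001] [ 5.2  2.1 -6.8] 0.0166
18.8 -110.0 [-0.0004  0.0001 -0.0002] [ 4.4  1.7 -7.3] 0.0167
19.7 -93.0 [-0.0004 -0.0001 -0.0002] [ 2.8  1.6 -6.4] 0.0166
[-0.53  0.54  0.62  1.88 -0.41  0.85  0.26]
s1 t 19.75 [0.595 0.001 0.129]
```

View pics/s1.png

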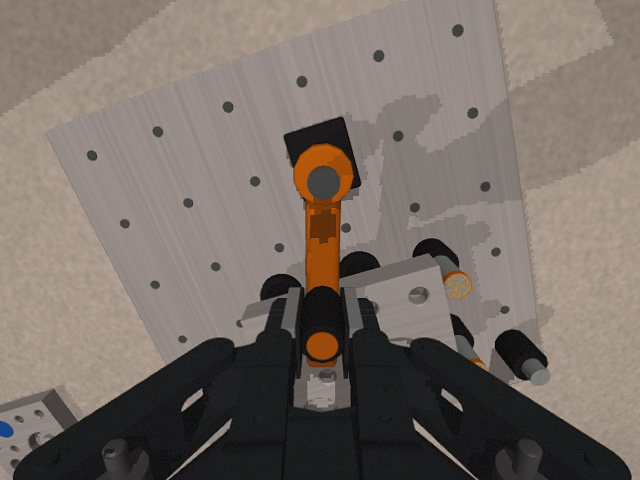

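View pics/s1side.png

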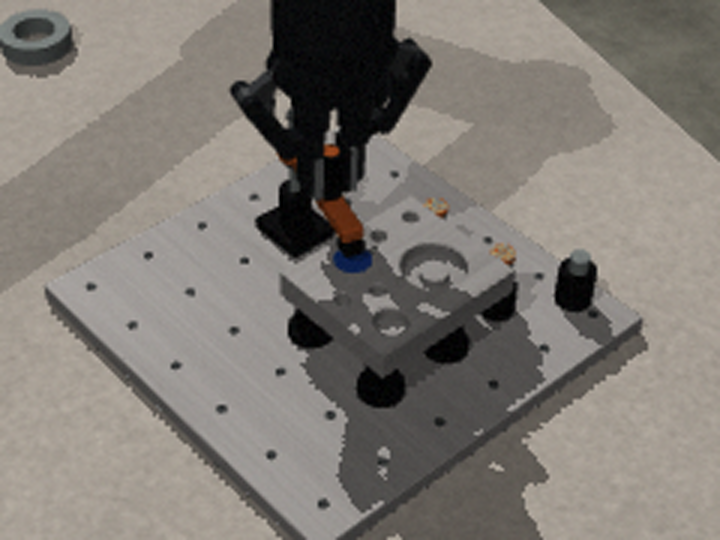

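In the side view the tip foot at (350,248) hovers right over the blue spot at (352,262), and the part is still against the stops. Lowering in 1 mm steps while watching the load.

Run:
```python
from h import *
z0=float(open('z0').read())
for dz in np.arange(.022,.0119,-.001):
    move_l(kn(A1,z0+dz)[0],feed=.012); s=sense(); f=s['wrist_force']
    print(round(s['time_s'],2),round(dz,4),round(s['position'][2]-z0,4),np.round(f,2))
    if f[2]>-2.5: break
sleep(.2); s=sense();print(s['wrist_force'],s['finger_gap'])
im,_=camera('side');cv2.imwrite('pics/d1side.png',cv2.resize(im[200:320,260:420,::-1],None,fx=5,fy=5,interpolation=cv2.INTER_CUBIC))
```

```text
20.12 0.022 0.0218 [ 1.16  0.97 -8.07]
20.37 0.021 0.0209 [ 1.2   0.73 -5.88]
20.62 0.02 0.0198 [ 1.72  0.13 -6.27]
20.87 0.019 0.0189 [ 1.08  0.62 -6.45]
21.12 0.018 0.0179 [ 1.9   0.68 -6.43]
21.37 0.017 0.0169 [ 0.78 -0.08 -6.75]
21.62 0.016 0.0159 [ 0.78  1.07 -6.36]
21.87 0.015 0.0152 [ 0.23  0.19 -4.47]
22.12 0.014 0.015 [-3.63  1.49  4.45]
[-3.81020691  2.64341292  5.78841883] 0.016354415086986
```

View pics/d1side.png

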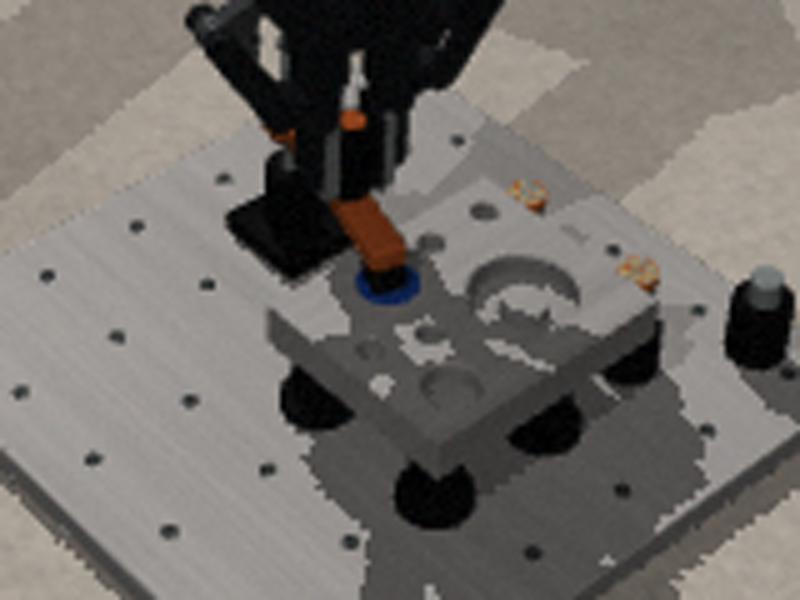

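The tip rests on the spot ((388,280) in the crop) at a lift of about 15 mm, and the load has transferred to the part. I'll let go gently, rise and check.

Run:
```python
from h import *
z0=float(open('z0').read())
move_l(kn(A1,z0+.0146)[0],feed=.01); print(sense()['wrist_force'])
command_gripper(.05)
s=sense();print(s['time_s'],s['finger_gap'],s['wrist_force'])
move_l(kn(A1,z0+.10)[0],feed=.08)
movep([.66,-.03,.30],down(np.radians(106)));
im=shot('f1');cv2.imwrite('pics/f1z.png',cv2.resize(im[60:250,230:480],None,fx=3.2,fy=3.1579,interpolation=cv2.INTER_CUBIC)[:600,:800])
im,_=camera('side');cv2.imwrite('pics/f1side.png',cv2.resize(im[200:320,260:420,::-1],None,fx=5,fy=5,interpolation=cv2.INTER_CUBIC))
```

```text
[-2.93570154  1.93587421  4.9032501 ]
23.0333 0.05003550659907767 [ 0.06976913 -0.09127852 -0.82619186]
f1 t 25.825 [ 0.66  -0.03   0.299]
```

View pics/f1z.png

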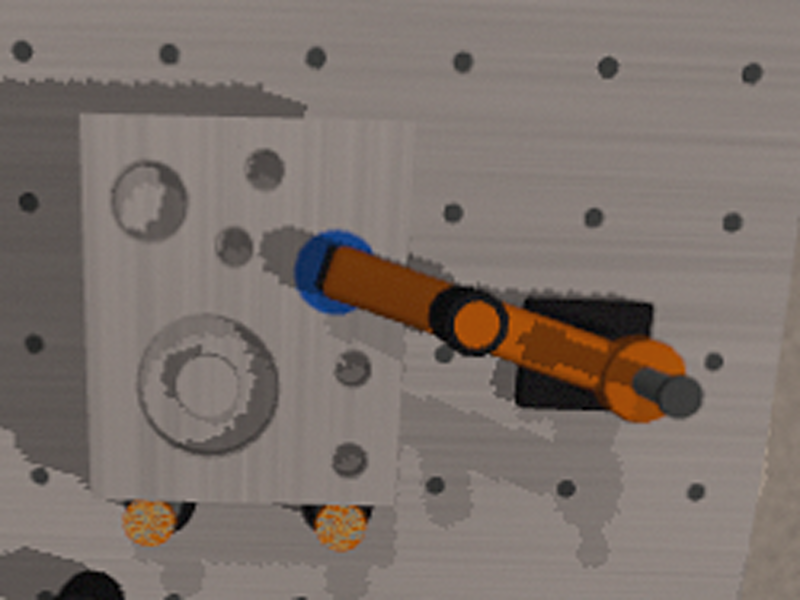

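View pics/f1side.png

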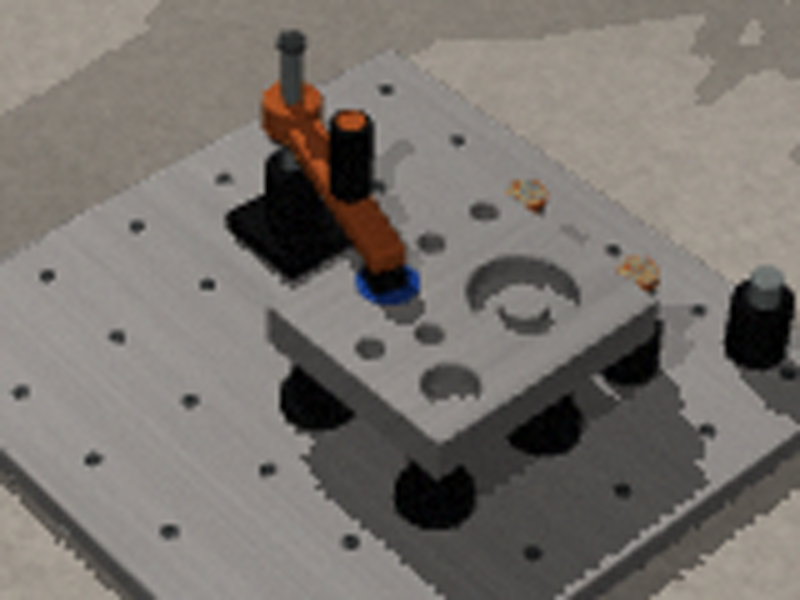

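The clamp tip sits on the blue spot ((335,270) in the crop) and the part touches both stops ((150,522),(341,526)). One last numeric check.

Run:
```python
from h import *
W=np.load('pics/f1.npz');pose=(W['p'],W['R'])
f=lambda z,h:onz('wrist',[((a+.5)/3.2-.5+230,(b+.5)/3.1579-.5+60) for a,b in z],h,pose)
c=f([(79,114),(413,122),(393,503),(90,497)],.07)
yw=lambda d:np.degrees(np.arctan2(-d[0],d[1])).round(2)
print('yaw',yw(c[1]-c[0]),yw(c[2]-c[3]),'centre',inpl(c.mean(0)).round(4))
h=f([(22,51),(752,73)],.015);print('holes yaw',yw(h[1]-h[0]))
k=f([(480,324)],.128)[0,:2];u=(k-AX);print('knob r',np.linalg.norm(u)); tip=AX+.095*u/np.linalg.norm(u)
t=np.radians(14.5);C=c.mean(0)[:2];pad=C+np.array([[np.cos(t),-np.sin(t)],[np.sin(t),np.cos(t)]])@[-.015,.028]
print('tip',tip,'pad',pad,np.linalg.norm(tip-pad))
finish_job()
```

```text
yaw 14.6 14.78 centre [-0.0002 -0.0009]
holes yaw 14.54
knob r 0.05927408662128223
tip [ 0.59262972 -0.03334809] pad [ 0.59360942 -0.03555633] 0.0024158139135781504
the job is handed in; nothing more can be done
```

I pushed the part home against both stops, then took the clamp knob, lifted the arm 24 mm and swung it 1.39 rad over the blue spot. I let it down in 1 mm steps at 12 mm/s until the tip rested on the part. Then I let go, cleared the arm, and handed the job in at about 26 s of the 58 s allowed.

**Last checks before handing in:**
- **Part:** its centre was 0.2 mm from home along x, and its yaw was 14.6–14.8° against 14.5° for the plate's hole rows, so it is square.
- **Clamp:** the tip was about 2.4 mm from the spot's centre. While I still held it, the tip met the part at a lift of about 15.0 mm, the top of the expected range. The load there changed from about -6 N to +5 N.
- **Standoff, ring gauge and tray:** I never worked near any of them. The standoff looked in place in the last side view, but I did not measure the three again.

**Not checked or disagreeing:**
- I did not measure the clamp's spring force on the part after letting go; I only saw the tip resting on the spot.
- My early plate yaw estimates ranged from 14.2° to 16.3° because the plate edges were hard to pick. I pushed with 14.9°, and the hole rows later gave 14.5°.

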